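# Count two round tablets into the trough

### The arm

A 6-joint arm with a two-finger parallel gripper is mounted at the origin on a cart in front of the work surface, level with it; the furniture and walls round the work are solid. World frame = base frame: x ahead of the robot, y to its left, z up, the work surface at z = 0. Lengths are in m, angles in degrees, forces in N, time in s.
With the tool pointing down it reaches from about 0.375 to 0.9 m from the base axis. Payload 3.1 kg.
Tool frame: the origin (TCP) lies at the very end of the fingers, on their centre line; the grasp point (between the pads) lies 19 mm behind it; z points along the fingers, y is the line along which they close (so a half turn about z gives the same grasp; the last joint's range is limited). The gripper opens to 87 mm and grips with 3 to 60 N. Pads are 19 mm wide; open, the fingers measure 117 mm over their backs; the gripper's body (75 mm by 190 mm) begins 51 mm behind the grasp point.
Start: joints at [-82.019, 30.224, 82.088, -0, 67.689, -10.227], TCP at [0.195, -0.594, 0.196] pointing down, gripper open.
Joint ranges: [-176.69, 176.69], [-43.24, 126.21], [12.49, 139.97], [-82, 262], [0, 151.66], [-163.58, 163.58]. Speed limits (degrees/s): [159.86, 159.86, 180, 180, 180, 180].

### API

Orientations are given as a 3x3 rotation matrix whose columns are the frame's x, y, z axes.
In Python, from rig import bot gives the robot as it stands.
- The arm moves only by the tool move_arm, never from a script. Its argument "increments" is a list of rows, each an object with "xyz": the shift along the tool's x, y, z in mm, a list of three; "roll": the turn about the tool's z in rad; "grip": the opening in per cent of the stroke, from 0 (shut) to 100 (fully open). A call has 1 to 5 rows; each row shifts and turns the commanded pose from where the row before left it, along the tool's axes as they then stand; what a row does not reach is not made up. A row lasts 1/12 s, in which the tool goes at most 41.7 mm and 7.16 degrees, less where a joint would pass 70% of its speed; a pose out of reach is approached as far as the arm can. A call is refused whole if a number of a shift passes 41.7 or a number of a turn 0.125, either way. A call with a gripper value outside its range is refused whole. The fingers move at their own pace and stop on an object; the grip force is fixed at half the most. Time passes only in rows, so rows that do not move let the fingers close. It gives the time, the measured TCP pose, the force, the opening and the grip force at its end, in the units of the state.
- bot.read_state(): the state, without advancing time (a new reading comes with each control period).
- bot.capture(name): name is "scene" or "top"; returns (picture, depth): 420x560x3 uint8, red, green, blue; 420x560 float32, m along the optical axis (not along the pixel's ray), 0 where there is no reading.
- bot.camera_model(name): a dict with "intrinsics" (3x3 intrinsics, pixels), "rvec" (rotation vector, rad) and "tvec" (3), from world to camera coordinates, as OpenCV has them. Camera axes: x right, y down, z forward; pixel columns grow to the right and rows downward; lengths in m; the calibration is good to about 2 mm. A picture is of the moment at which its call begins. camera_model takes no time and is no camera call.
- bot.hand_in(): hands the job in; it is judged then, once.
Trained networks look in the newest picture that a camera, given by its name, has taken for a name from the list of things; names that differ only in an ending like _2 or _b are one class to them, and where a whole thing is asked for, a point or a joint stands for the part that bears it (a point fixed in the world has none). Each returns a list of dicts, best first, with "conf" (0 to 1); they miss things now and then, are a little off and sometimes report something else, mostly with a low value. They report only what shows in the picture. A call takes as long as a camera call. They do not tell look-alikes from the thing itself.
- bot.spot_in(label, camera): "at" ([x, y, z] in m, in the coordinates of the camera as it stood for that picture, good to about 4 mm: the middle of the surface that is visible of it).
- bot.trace(label, camera): "mask" (420x560 bool, what is visible of it).
The state is a dict: "time_s": time; "joint_positions": joint angles; "qvel": joint speeds; "tau": joint torques, N m; "position": TCP position; "tcp_rot": TCP orientation; "force": force on the tool from outside, world axes, zero at the start; "moment": the same for the moment, N m; "opening": opening from 0.0 (shut) to 1.0 (fully open); "grasp_force": force on a finger pad.
Only numpy, scipy, OpenCV 4.12 (cv2) and the standard library are available. Lean on these libraries where they do the work, as an engineer would, in place of code of your own. Each camera call takes 0.05 s, during which the arm holds its last target. There are 200 camera calls.

### The job

Three disinfectant tablets lie side by side on the deck of the counting tray. Sweep the two round ones along the deck into the trough at its far side, without picking them up, leave the oblong one lying where it is, then shut the trough's hinged lid fully. Do not disturb the plaster roll and the vial that stand beside the tray.

Things in the scene. Friction and masses are not known exactly. Their poses are not given: they have to be found in the camera images.
- count_tray: Blue plastic counting tray fixed to the table, 190 (x) by 220 mm (y). Origin on the table, z up; x points from the deck's near edge to the trough, y along the trough. Flat deck x = -85 to 40 mm, top at z = 30 mm; no rim at its near edge, side rims at y = +-104 to 110 mm, up to z = 42 mm. Three tablets lie on it in lanes near y = -65, 0, 65 mm, in any order, x = -32 to -8 mm.
- trough (a point): Middle of the trough's floor, at x = 66, y = 0, z = 7 mm of the tray's frame; same axes. The trough begins with a plain drop at the deck's far edge (tray x = 40 mm) and runs to tray x = 92 mm, y = +-104 mm; its walls reach z = 30 mm, level with the deck.
- lid (a joint): Lid angle in rad: 0 shut flat over the trough, 1.57 upright, stop at 2.0 (leaning away from the deck). Starts open at 1.75 to 2.0. Hinge along the tray's y at tray x = 101, z = 33 mm; damped, little friction: tipped below about 1.35, e.g. by a fingertip pushing it from behind, the 60 g lid sinks shut by itself in 1 to 2 s; near or beyond upright it leans back to its stop or stays.
- lid_edge (a point): Middle of the free edge of the grey lid, a flat plate 4 mm thick and 220 mm wide that reaches 66 mm from the hinge, with a 40 mm wide finger tab at the middle reaching 7 mm farther. With the lid open this point is about 93 to 99 mm above the table.
- tablet_1: Round white tablet, 28 mm in diameter, 10 mm thick, lying flat on the deck. Origin: centre of its underside. To go into the trough.
- tablet_2: Second round white tablet, the same as the first. To go into the trough.
- oblong: Oblong white tablet, 40 by 16 by 10 mm with round ends, lying flat on the deck, its long axis (x) roughly along the tray's x. Origin: centre of its underside. To stay where it lies.
- plaster_roll: Roll of skin-coloured sticking plaster, 62 x 65 x 26 mm, lying flat on the table to the left (+y) of the tray. Origin: centre of its underside. Bystander.
- vial: Small white vial with a white cap, 16 mm in diameter, 39 mm high, standing on the table to the right (-y) of the tray. Origin: centre of its underside. Bystander.
Not all that is in view belongs to the job. Leave any green look-alike of the tablet_1 alone.

How it is judged:
By the outcome, as a careful person would: the job done as asked, in the order asked, and still so for the second after the job is handed in, with the robot touching nothing.
It also fails if it takes over 54 s, if anything falls off the work surface, if the arm or the gripper's body presses on something with over 40 N, if the wrist force passes 120 N, or if a joint passes its speed limit or range.

## Working session

There is one attempt and no reset: what is moved stays moved. The work goes in short steps, Python scripts to look and compute and a tool call to move; the robot and the scene stay as the last step left them, time stands still between calls to the robot, and variables do not carry over. Pictures are saved under pics/ and viewed, at most 10 in all, crops included, and the job is handed in when it is done.

Besides the shell and the picture viewer there is one more tool, called after "Emit:" in YAML: its name, and indented under it one key for each argument. move_arm: Moves the arm, as the interface text tells. Its arguments: {"type":"object","properties":{"increments":{"type":"array"}},"required":["increments"]}

```bash
mkdir -p pics
cat > h.py <<'E'
from rig import bot
import numpy as np, cv2
def cam(n):
    m=bot.camera_model(n);R=cv2.Rodrigues(np.array(m['rvec'],float))[0]
    return np.array(m['intrinsics']),R,np.array(m['tvec'],float).ravel()
def cloud(n,d):
    K,R,t=cam(n);v,u=np.mgrid[:420,:560]
    P=np.stack([(u-K[0,2])/K[0,0]*d,(v-K[1,2])/K[1,1]*d,d],-1)
    return (P-t)@R
def snap(n,f):
    p,d=bot.capture(n);cv2.imwrite('pics/'+f,p[...,::-1]);return p,d
def world(n,at):
    K,R,t=cam(n);return R.T@(np.array(at)-t)
E
python3 - <<'E'
from h import *
for n in('scene','top'):
    p,d=snap(n,n+'0.png');np.save(n+'0.npy',d)
    K,R,t=cam(n);print(n,K[0,0],-R.T@t)
    for l in('tablet_1','oblong','count_tray','lid','lid_edge','plaster_roll','vial'):
        print(l,[(round(x['conf'],2),world(n,x['at']).round(3).tolist()) for x in bot.spot_in(l,n)])
s=bot.read_state();print(s['time_s'],s['position'],s['tcp_rot'],s['force'])
a=cv2.imread('pics/scene0.png');b=cv2.imread('pics/top0.png')
E
```

```text
scene 485.30920804276224 [-0.05308509 -0.36933486  0.50750608]
tablet_1 [(0.69, [0.489, -0.095, 0.039]), (0.53, [0.502, 0.045, 0.038]), (0.52, [0.455, 0.129, 0.005])]
oblong [(0.72, [0.479, -0.022, 0.041])]
count_tray [(0.84, [0.543, -0.035, 0.028])]
lid [(0.58, [0.629, -0.03, 0.065])]
lid_edge [(0.79, [0.631, -0.031, 0.07]), (0.28, [0.545, -0.035, 0.026])]
plaster_roll [(0.74, [0.548, 0.159, 0.024]), (0.53, [0.632, -0.03, 0.063]), (0.39, [0.498, 0.042, 0.041])]
vial [(0.68, [0.511, -0.173, 0.021]), (0.29, [0.546, -0.032, 0.032])]
top 510.05866595768794 [0.35343326 0.04479126 1.0593833 ]
tablet_1 [(0.65, [0.457, 0.133, 0.012]), (0.55, [0.502, 0.044, 0.04]), (0.54, [0.486, -0.093, 0.046])]
oblong [(0.65, [0.489, -0.021, 0.039]), (0.65, [0.631, -0.029, 0.072])]
count_tray [(0.95, [0.544, -0.025, 0.031])]
lid [(0.79, [0.633, -0.028, 0.073])]
lid_edge [(0.69, [0.633, -0.019, 0.071])]
plaster_roll [(0.6, [0.554, 0.169, 0.023])]
vial [(0.57, [0.521, -0.168, 0.033])]
0.8 [ 0.19533483 -0.59366896  0.19609342] [[ 9.49923322e-01  3.12483090e-01  1.54446747e-05]
 [ 3.12483090e-01 -9.49923321e-01 -5.45624733e-05]
 [-2.37859355e-06  5.66563656e-05 -9.99999998e-01]] [-0.70364136  0.5486748   0.40394519]
```

View pics/scene0.png

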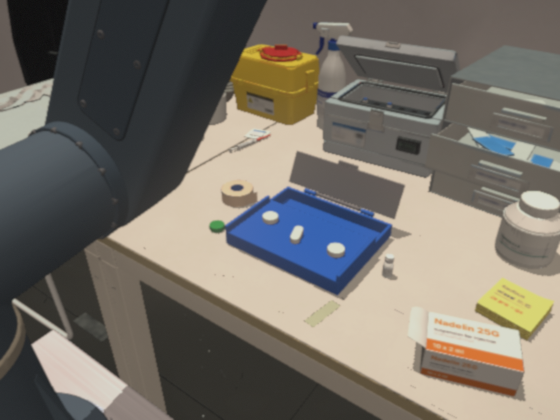

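View pics/top0.png

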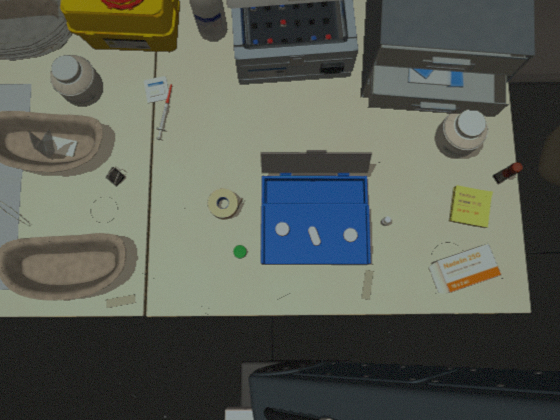

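The scene view shows two white round tablets at (270,217) and (336,250), with the oblong between them at (296,234). A green look-alike lies off the tray at (217,226). In the top view they are at (282,229), (350,235), (314,236) and (240,252). The rounds on the deck are the targets; next I'll measure and check a close crop.

Run:
```python
from h import *
a=cv2.imread('pics/top0.png');d=np.load('top0.npy');P=cloud('top',d)
hsv=cv2.cvtColor(a,cv2.COLOR_BGR2HSV)
z=P[...,2]
blue=(hsv[...,0]>100)&(hsv[...,0]<130)&(hsv[...,1]>120)&(d>0)
reg=np.zeros_like(blue);reg[140:275,250:380]=1;blue&=reg
q=P[blue];print('z pct',np.percentile(q[:,2],[1,10,50,90,99]).round(4))
K,R,t=cam('top')
# side rims: z>37mm
for lo,hi in((.036,.05),(.025,.05),(.025,.035)):
    s=q[(q[:,2]>lo)&(q[:,2]<hi)]
    print(lo,hi,len(s),np.percentile(s,[0,1,99,100],axis=0)[:,:2].round(4).tolist(),cv2.minAreaRect((s[:,:2]*1000).astype(np.float32)))
# yaw from rims
s=q[q[:,2]>.037]
for m in(s[:,1]>-.03,s[:,1]<-.03):
    w=s[m];w=w[(w[:,0]<.6)]
    print('rim',len(w),np.median(w[:,1]),np.polyfit(w[:,0],w[:,1],1),w[:,0].min(),w[:,0].max())
# tablets by colour on deck
wh=(hsv[...,1]<90)&(hsv[...,2]>130)&reg;wh[:205]=0;wh=wh&~((np.mgrid[:420,:560][1]<268)|(np.mgrid[:420,:560][1]>362))
n,L,st,c=cv2.connectedComponentsWithStats(wh.astype(np.uint8))
for i in range(1,n):
    if st[i,4]>20:
        w=P[L==i];zz=.04
        r=R.T@np.linalg.inv(K)@[*c[i],1];o=-R.T@t;w0=o+r*(zz-o[2])/r[2]
        print('tab',c[i].round(1),st[i],np.median(w,0).round(4),'plane40',w0.round(4))
# grey lid
g=reg&(np.mgrid[:420,:560][0]<180)&(z>.04)&(z<.12)
w=P[g&~blue];print('lid',np.percentile(w,[1,50,99],axis=0).round(4))
i=np.argmax(P[g][:,2]);print(P[g][i])
cr=cv2.resize(a[140:275,225:400],None,fx=4,fy=4,interpolation=cv2.INTER_CUBIC);cv2.imwrite('pics/crop0.png',cr)
```

```text
z pct [0.0032 0.0061 0.0287 0.0322 0.0421]
0.036 0.05 341 [[0.4305, -0.1333], [0.432, -0.133], [0.6168, 0.0847], [0.6175, 0.0847]] ((524.079345703125, -24.46142578125), (218.12490844726562, 185.81365966796875), 89.61400604248047)
0.025 0.05 6528 [[0.4305, -0.1342], [0.4322, -0.1319], [0.6132, 0.083], [0.6182, 0.0848]] ((524.5093994140625, -24.619544982910156), (218.46697998046875, 186.57273864746094), 89.58623504638672)
0.025 0.035 6160 [[0.431, -0.1342], [0.4323, -0.1293], [0.6128, 0.081], [0.6182, 0.0832]] ((524.8023071289062, -25.026107788085938), (217.6313934326172, 186.01109313964844), 89.5687026977539)
rim 130 0.0826114624985563 [-0.01992503  0.09175038] 0.4319949901149593 0.5498113092321302
rim 184 -0.1296733693382494 [-0.01000649 -0.12492758] 0.43045746614802904 0.5470231425254262
tab [281.4 228.2] [275 222  14  13 141] [0.5019 0.0442 0.0394] plane40 [0.5017 0.0434 0.04  ]
tab [313.7 235.2] [308 226  12  19 132] [ 0.4871 -0.0218  0.0392] plane40 [ 0.487  -0.0213  0.04  ]
tab [349.9 234.1] [344 228  13  13 139] [ 0.489  -0.0947  0.0397] plane40 [ 0.4887 -0.0943  0.04  ]
tab [314.1 269.6] [268 265  95  10 924] [ 0.4205 -0.0212 -0.0007] plane40 [ 0.4182 -0.0208  0.04  ]
lid [[ 0.6174 -0.132   0.0408]
 [ 0.6319 -0.0243  0.0713]
 [ 0.6463  0.083   0.0991]]
[ 0.64210444 -0.02297103  0.102516  ]
```

View pics/crop0.png

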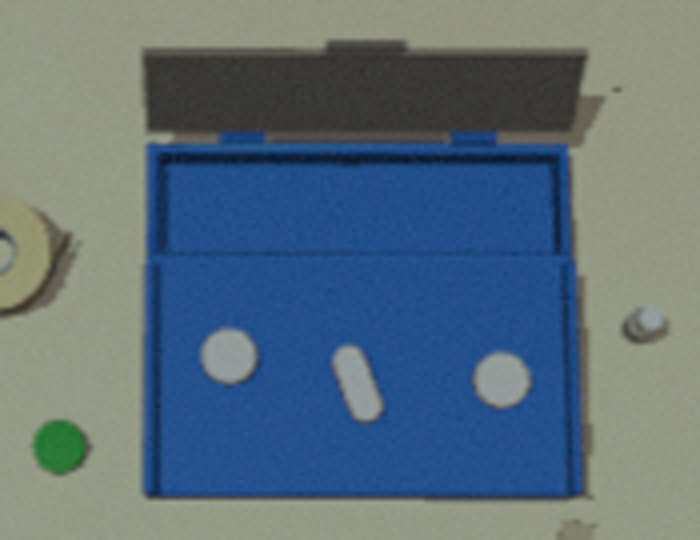

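The crop confirms white discs at (229,356) and (501,380), with the oblong at (358,383) and green at (60,446) off the tray. The deck edge is at crop row 254, giving world x ≈ 0.553. Tray origin ≈ (0.514, -0.024), and every tablet falls in its stated lane. I'll shut the fingers, align and move over.

Emit:
move_arm:
  increments:
    - {"xyz": [0, 0, 0], "roll": 0.109, "grip": 0}
    - {"xyz": [0, 0, 0], "roll": 0.109, "grip": 0}
    - {"xyz": [0, 0, 0], "roll": 0.109, "grip": 0}
    - {"xyz": [15, -30, 0], "roll": 0, "grip": 0}
    - {"xyz": [16, -32, 0], "roll": 0, "grip": 0}

```text
time_s: 1.22
position: [0.2263, -0.5333, 0.1959]
tcp_rot: [[1.0, -0.012, 0.0], [-0.012, -1.0, -0.002], [0.0, 0.002, -1.0]]
force: [0.9, -0.3, 0.0]
opening: 0.707
grasp_force: 0.0
```

Emit:
move_arm:
  increments:
    - {"xyz": [16, -32, 0], "roll": 0, "grip": 0}
    - {"xyz": [16, -32, 0], "roll": 0, "grip": 0}
    - {"xyz": [16, -32, 0], "roll": 0, "grip": 0}
    - {"xyz": [16, -32, 0], "roll": 0, "grip": 0}
    - {"xyz": [16, -32, 0], "roll": 0, "grip": 0}

```text
time_s: 1.63
position: [0.3089, -0.3713, 0.1962]
tcp_rot: [[1.0, -0.01, 0.0], [-0.01, -1.0, -0.0], [0.0, 0.0, -1.0]]
force: [1.3, -0.2, -0.0]
opening: 0.328
grasp_force: 0.0
```

Emit:
move_arm:
  increments:
    - {"xyz": [16, -32, 0], "roll": 0, "grip": 0}
    - {"xyz": [16, -32, 0], "roll": 0, "grip": 0}
    - {"xyz": [16, -32, 0], "roll": 0, "grip": 0}
    - {"xyz": [16, -32, 0], "roll": 0, "grip": 0}
    - {"xyz": [16, -32, 0], "roll": 0, "grip": 0}

```text
time_s: 2.05
position: [0.3905, -0.212, 0.1964]
tcp_rot: [[1.0, -0.01, 0.001], [-0.01, -1.0, -0.001], [0.001, 0.001, -1.0]]
force: [2.0, -0.6, -0.7]
opening: 0.017
grasp_force: 0.0
```

Emit:
move_arm:
  increments:
    - {"xyz": [14.5, -29.5, 0], "roll": 0, "grip": 0}
    - {"xyz": [14.5, -29.5, 0], "roll": 0, "grip": 0}
    - {"xyz": [14.5, -29.5, 0], "roll": 0, "grip": 0}
    - {"xyz": [14.5, -29.5, 0], "roll": 0, "grip": 0}
    - {"xyz": [0, 0, 35], "roll": 0, "grip": 0}

```text
time_s: 2.47
position: [0.4559, -0.0938, 0.1657]
tcp_rot: [[1.0, -0.004, 0.015], [-0.004, -1.0, -0.005], [0.015, 0.005, -1.0]]
force: [1.5, -1.7, -0.6]
opening: 0.01
grasp_force: 0.0
```

Emit:
move_arm:
  increments:
    - {"xyz": [0, 0, 35], "roll": 0, "grip": 0}
    - {"xyz": [0, 0, 35], "roll": 0, "grip": 0}
    - {"xyz": [0, 0, 30], "roll": 0, "grip": 0}
    - {"xyz": [0, 0, 15], "roll": 0, "grip": 0}
    - {"xyz": [0, 0, 0], "roll": 0, "grip": 0}

```text
time_s: 2.88
position: [0.4469, -0.095, 0.0433]
tcp_rot: [[1.0, -0.009, -0.006], [-0.009, -1.0, 0.003], [-0.006, -0.003, -1.0]]
force: [0.7, 1.2, -0.6]
opening: 0.006
grasp_force: 0.0
```

Emit:
move_arm:
  increments:
    - {"xyz": [0, 0, 5], "roll": 0, "grip": 0}
    - {"xyz": [0, 0, 5], "roll": 0, "grip": 0}
    - {"xyz": [0, 0, 0], "roll": 0, "grip": 0}
    - {"xyz": [0, 0, 0], "roll": 0, "grip": 0}

```text
time_s: 3.22
position: [0.4496, -0.0963, 0.0368]
tcp_rot: [[1.0, -0.009, 0.002], [-0.009, -1.0, -0.001], [0.002, 0.001, -1.0]]
force: [0.3, -0.8, -0.5]
opening: 0.007
grasp_force: 0.0
```

Run:
```python
from h import *
s=bot.read_state();print(s['position'],s['force'],s['tcp_rot'])
p,d=snap('scene','s1.png');cv2.imwrite('pics/s1c.png',cv2.resize(p[150:300,190:420,::-1],None,fx=3,fy=3,interpolation=cv2.INTER_CUBIC))
```

```text
[ 0.44959008 -0.09632716  0.03684192] [ 0.33292243 -0.83594216 -0.48222177] [[ 9.99955938e-01 -9.22976657e-03  1.71282736e-03]
 [-9.22837869e-03 -9.99957084e-01 -8.16429721e-04]
 [ 1.72028931e-03  8.00587128e-04 -9.99998200e-01]]
```

View pics/s1c.png

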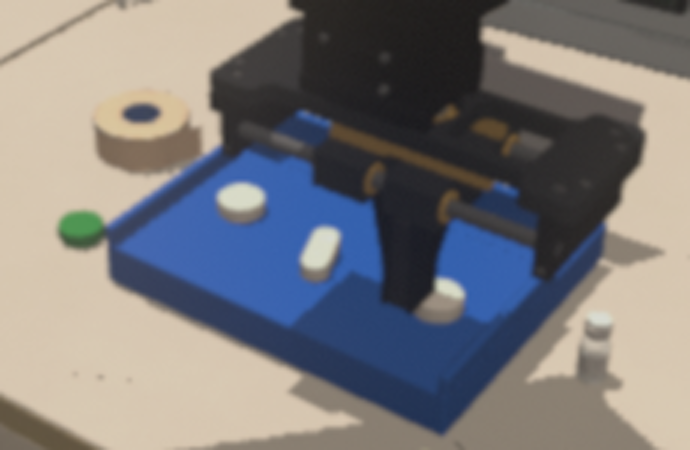

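The closed fingers at (405,300) stand just behind the right-hand round tablet at (440,300), and nothing else is in the way. Sweeping it now.

Emit:
move_arm:
  increments:
    - {"xyz": [0, -1.5, 2.5], "roll": 0, "grip": 0}
    - {"xyz": [5, 0, 0], "roll": 0, "grip": 0}
    - {"xyz": [5, 0, 0], "roll": 0, "grip": 0}
    - {"xyz": [6, 0, 0], "roll": 0, "grip": 0}
    - {"xyz": [6, 0, 0], "roll": 0, "grip": 0}

```text
time_s: 3.68
position: [0.472, -0.0949, 0.0337]
tcp_rot: [[1.0, -0.009, 0.001], [-0.009, -1.0, -0.0], [0.001, 0.0, -1.0]]
force: [-0.4, -0.1, 0.1]
opening: 0.003
grasp_force: 0.0
```

Emit:
move_arm:
  increments:
    - {"xyz": [6, 0, 0], "roll": 0, "grip": 0}
    - {"xyz": [6, 0, 0], "roll": 0, "grip": 0}
    - {"xyz": [6, 0, 0], "roll": 0, "grip": 0}
    - {"xyz": [6, 0, 0], "roll": 0, "grip": 0}
    - {"xyz": [6, 0, 0], "roll": 0, "grip": 0}

```text
time_s: 4.1
position: [0.5015, -0.0949, 0.0335]
tcp_rot: [[1.0, -0.009, -0.0], [-0.009, -1.0, 0.0], [-0.0, -0.0, -1.0]]
force: [-0.4, 0.3, -0.6]
opening: 0.009
grasp_force: 0.0
```

Emit:
move_arm:
  increments:
    - {"xyz": [6, 0, 0], "roll": 0, "grip": 0}
    - {"xyz": [6, 0, 0], "roll": 0, "grip": 0}
    - {"xyz": [6, 0, 0], "roll": 0, "grip": 0}
    - {"xyz": [6, 0, 0], "roll": 0, "grip": 0}
    - {"xyz": [6, 0, 0], "roll": 0, "grip": 0}

```text
time_s: 4.52
position: [0.5315, -0.0952, 0.0335]
tcp_rot: [[1.0, -0.009, -0.0], [-0.009, -1.0, 0.0], [-0.0, -0.0, -1.0]]
force: [0.2, 0.8, 1.2]
opening: 0.004
grasp_force: 0.0
```

Emit:
move_arm:
  increments:
    - {"xyz": [6, 0, 0], "roll": 0, "grip": 0}
    - {"xyz": [6, 0, 0], "roll": 0, "grip": 0}
    - {"xyz": [6, 0, 0], "roll": 0, "grip": 0}
    - {"xyz": [0, 0, 0], "roll": 0, "grip": 0}
    - {"xyz": [0, 0, 0], "roll": 0, "grip": 0}

```text
time_s: 4.93
position: [0.5492, -0.0954, 0.0335]
tcp_rot: [[1.0, -0.009, 0.0], [-0.009, -1.0, -0.0], [0.0, 0.0, -1.0]]
force: [-1.2, -0.7, 0.6]
opening: 0.005
grasp_force: 0.0
```

Emit:
move_arm:
  increments:
    - {"xyz": [0, 0, -20], "roll": 0, "grip": 0}
    - {"xyz": [0, 0, -25], "roll": 0, "grip": 0}
    - {"xyz": [0, 0, 0], "roll": 0, "grip": 0}
    - {"xyz": [-18, -28, 0], "roll": 0, "grip": 0}
    - {"xyz": [-18, -28, 0], "roll": 0, "grip": 0}

```text
time_s: 5.35
position: [0.5143, -0.04, 0.079]
tcp_rot: [[1.0, -0.012, 0.003], [-0.012, -1.0, -0.001], [0.003, 0.001, -1.0]]
force: [-0.9, 0.3, -0.5]
opening: 0.007
grasp_force: 0.0
```

Emit:
move_arm:
  increments:
    - {"xyz": [-18, -28, 0], "roll": 0, "grip": 0}
    - {"xyz": [-18, -28, 0], "roll": 0, "grip": 0}
    - {"xyz": [-17, -27, 0], "roll": 0, "grip": 0}
    - {"xyz": [0, 0, 0], "roll": 0, "grip": 0}
    - {"xyz": [0, 0, 0], "roll": 0, "grip": 0}

```text
time_s: 5.77
position: [0.4592, 0.0458, 0.0784]
tcp_rot: [[1.0, -0.006, -0.002], [-0.006, -1.0, 0.0], [-0.002, -0.0, -1.0]]
force: [0.5, -0.6, -0.3]
opening: 0.004
grasp_force: 0.0
```

Run:
```python
from h import *
s=bot.read_state();print(s['position'],s['force'])
p,d=snap('scene','s2.png');cv2.imwrite('pics/s2c.png',cv2.resize(p[150:300,190:420,::-1],None,fx=3,fy=3,interpolation=cv2.INTER_CUBIC))
print([(round(x['conf'],2),world('scene',x['at']).round(3).tolist()) for x in bot.spot_in('tablet_1','scene')])
```

```text
[0.45921561 0.04579691 0.07836275] [ 0.52834879 -0.62943331 -0.25037731]
[(0.73, [0.453, 0.127, 0.006]), (0.71, [0.489, -0.089, 0.041]), (0.64, [0.497, 0.042, 0.041])]
```

View pics/s2c.png

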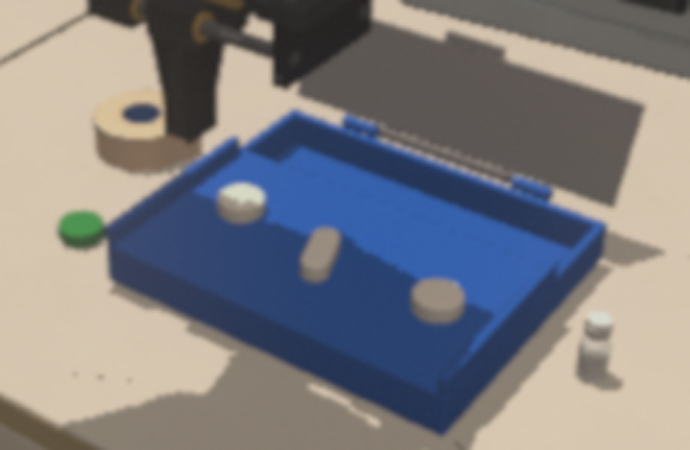

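The right tablet at (440,300) has not moved, so the fingers must have passed over it. I'll compare where the fingertip really is with the reported TCP.

Run:
```python
from h import *
s=bot.read_state();X=np.array(s['position'])
for n in('scene','top'):
    K,R,t=cam(n);c=K@(R@X+t);print(n,'proj tcp',(c[:2]/c[2]).round(1),c[2])
p,d=bot.capture('scene');P=cloud('scene',d)
dark=(p.max(2)<60)&(d>0)
w=P.copy();m=dark&(abs(w[...,0]-.46)<.08)&(abs(w[...,1]-.046)<.09)&(w[...,2]>.03)&(w[...,2]<.2)
v,u=np.nonzero(m)
for r in range(150,205,5):
    k=v==r
    if k.any(): print(r,u[k].min(),u[k].max(),P[r,u[k]].mean(0).round(4),P[r,u[k].min()].round(4),P[r,u[k].max()].round(4))
```

```text
scene proj tcp [256.3 206.2] 0.7867019350975937
top proj tcp [281.3 245.7] 0.9833771449640581
150 223 314 [0.4348 0.0342 0.1936] [0.4263 0.0751 0.1853] [ 0.4915 -0.0427  0.1926]
155 230 313 [0.4443 0.0125 0.188 ] [0.4268 0.0623 0.1806] [ 0.492  -0.041   0.1838]
160 243 313 [ 0.4511 -0.0118  0.1843] [0.4246 0.0358 0.1812] [ 0.4936 -0.0404  0.1747]
165 244 306 [ 0.4473 -0.0036  0.1753] [0.4522 0.0577 0.1542] [ 0.4722 -0.0419  0.1762]
170 245 299 [0.4463 0.002  0.1657] [0.4515 0.0556 0.1464] [ 0.455  -0.0412  0.1755]
175 246 292 [0.4459 0.0128 0.1541] [0.4525 0.0548 0.1374] [ 0.4376 -0.0411  0.1754]
180 247 262 [0.4554 0.0406 0.1318] [0.4516 0.0525 0.1296] [0.4687 0.0362 0.127 ]
185 248 262 [0.4564 0.0407 0.1223] [0.4525 0.0516 0.1204] [0.4685 0.0363 0.1179]
190 248 262 [0.4564 0.0411 0.113 ] [0.4514 0.0511 0.112 ] [0.4682 0.0363 0.1089]
195 255 255 [0.451  0.0371 0.1079] [0.451  0.0371 0.1079] [0.451  0.0371 0.1079]
```

```bash
cat >> h.py <<'E'
def tip():
    X=np.array(bot.read_state()['position']);p,d=bot.capture('scene');P=cloud('scene',d)
    m=(d>0)&(abs(P[...,0]-X[0])<.022)&(abs(P[...,1]-X[1])<.022)&(P[...,2]>X[2]-.0)&(P[...,2]<X[2]+.09)&(p.max(2)<75)
    print('tcp',X.round(4))
    for u in np.unique(np.nonzero(m)[1]):
        v=np.nonzero(m[:,u])[0].max();print(u,v,P[v,u].round(4),P[v-2,u].round(4),p[v,u],p[v+1,u],P[v+1,u].round(3))
E
python3 -c "from h import *;tip()"
```

```text
tcp [0.4624 0.0437 0.0786]
244 166 [0.452  0.0576 0.1526] [0.4526 0.0579 0.1557] [71 66 59] [87 80 72] [0.452 0.057 0.151]
245 170 [0.4512 0.0553 0.1466] [0.4533 0.0569 0.1487] [68 62 57] [78 72 65] [0.451 0.055 0.145]
246 175 [0.4531 0.0553 0.137 ] [0.4524 0.0546 0.1411] [69 64 58] [78 73 66] [0.451 0.054 0.136]
247 180 [0.4506 0.0517 0.1304] [0.4518 0.0525 0.1331] [68 63 56] [86 77 65] [0.451 0.052 0.128]
248 192 [0.4539 0.0534 0.1063] [0.4517 0.0514 0.1118] [68 62 55] [75 67 60] [0.452 0.052 0.106]
249 193 [0.4522 0.0501 0.1064] [0.4535 0.0509 0.1092] [60 54 50] [85 73 63] [0.556 0.136 0.022]
250 193 [0.4523 0.0481 0.107 ] [0.4555 0.0505 0.1083] [56 51 48] [79 68 60] [0.454 0.049 0.104]
251 194 [0.4527 0.0464 0.1056] [0.4535 0.047  0.1087] [71 63 56] [102  86  73] [0.561 0.135 0.017]
252 194 [0.453  0.0447 0.1061] [0.4553 0.0464 0.1081] [63 56 52] [90 77 66] [0.559 0.132 0.02 ]
253 195 [0.4538 0.0433 0.1043] [0.4525 0.0422 0.109 ] [71 63 56] [95 80 69] [0.566 0.135 0.012]
254 195 [0.4519 0.0398 0.1065] [0.4518 0.0396 0.1103] [56 51 48] [76 66 58] [0.566 0.132 0.014]
255 196 [0.451
[... 452 characters left out ...]
[0.459 0.035 0.108]
260 192 [0.4621 0.0357 0.1084] [0.4627 0.036  0.1117] [67 63 58] [111 103  93] [0.463 0.036 0.106]
261 191 [0.4651 0.036  0.1087] [0.4655 0.0362 0.1121] [62 58 54] [105  97  88] [0.464 0.035 0.108]
262 190 [0.4672 0.0356 0.1096] [0.4673 0.0355 0.1133] [51 48 47] [87 81 74] [0.467 0.036 0.108]
263 177 [0.4682 0.0337 0.1335] [0.4662 0.0321 0.1385] [68 63 59] [78 72 66] [0.467 0.033 0.132]
264 172 [0.4685 0.0318 0.1428] [0.4666 0.0302 0.1477] [72 66 61] [80 75 68] [0.468 0.032 0.141]
265 167 [0.4674 0.0288 0.153 ] [0.4682 0.0293 0.156 ] [72 66 60] [80 74 67] [0.468 0.03  0.151]
266 164 [0.4704 0.029  0.1568] [ 0.4297 -0.002   0.1873] [74 69 63] [99 92 83] [0.472 0.031 0.154]
```

The real fingertip is about 27 mm above the reported TCP; x and y agree. I'll aim for a reported z of ≈ 0.008 and check again on the way down.

Emit:
move_arm:
  increments:
    - {"xyz": [0, 0, 20], "roll": 0, "grip": 0}
    - {"xyz": [0, 0, 20], "roll": 0, "grip": 0}
    - {"xyz": [0, 0, 15], "roll": 0, "grip": 0}
    - {"xyz": [0, 0, 10], "roll": 0, "grip": 0}
    - {"xyz": [0, 0, 0], "roll": 0, "grip": 0}

```text
time_s: 6.38
position: [0.4608, 0.0435, 0.0117]
tcp_rot: [[1.0, -0.011, -0.003], [-0.011, -1.0, 0.0], [-0.003, -0.0, -1.0]]
force: [0.8, -0.6, 0.5]
opening: 0.003
grasp_force: 0.0
```

Emit:
move_arm:
  increments:
    - {"xyz": [0, 0, 0], "roll": 0, "grip": 0}
    - {"xyz": [0, 0, 0], "roll": 0, "grip": 0}
    - {"xyz": [0, 0, 0], "roll": 0, "grip": 0}

```text
time_s: 6.63
position: [0.4621, 0.044, 0.0142]
tcp_rot: [[1.0, -0.01, 0.002], [-0.01, -1.0, -0.0], [0.002, 0.0, -1.0]]
force: [0.2, -0.5, 0.9]
opening: 0.008
grasp_force: 0.0
```

Run:
```python
from h import *
tip()
p,d=snap('scene','s3.png');cv2.imwrite('pics/s3c.png',cv2.resize(p[150:300,190:420,::-1],None,fx=3,fy=3,interpolation=cv2.INTER_CUBIC))
```

```text
tcp [0.4621 0.044  0.0142]
245 203 [0.4521 0.0592 0.0843] [0.451  0.0581 0.0891] [72 62 54] [80 69 60] [0.546 0.139 0.003]
246 206 [0.4516 0.057  0.0796] [0.4528 0.0578 0.0825] [74 68 62] [96 88 80] [0.452 0.057 0.077]
247 212 [0.4511 0.055  0.069 ] [0.4528 0.0563 0.0715] [45 49 63] [45 49 63] [0.485 0.084 0.037]
248 222 [0.452  0.0546 0.0488] [0.4522 0.0546 0.0527] [45 51 69] [46 52 69] [0.471 0.07  0.03 ]
249 226 [0.4504 0.0515 0.0429] [0.4517 0.0524 0.0458] [45 47 59] [48 57 82] [0.464 0.063 0.029]
250 227 [0.4635 0.0603 0.0296] [0.4521 0.0506 0.0443] [47 53 74] [49 65 99] [0.462 0.059 0.029]
251 227 [0.4529 0.0493 0.0403] [0.4518 0.0483 0.0454] [46 51 68] [48 62 96] [0.462 0.057 0.03 ]
252 227 [0.4544 0.0485 0.0398] [0.4546 0.0484 0.0438] [46 48 59] [48 58 87] [0.463 0.056 0.03 ]
253 228 [0.4634 0.0538 0.0303] [0.4529 0.045  0.0441] [46 53 72] [47 63 97] [0.464 0.054 0.028]
254 228 [0.4526 0.0428 0.0412] [0.4541 0.0439 0.0439] [45 48 60] [47 58 86] [0.463 0.051 0.03 ]
255 229 [0.4519 0.0402 0.0406] [0.4506 0.039  0.0459] [43 49 69] [47 61 95] [0.461 0.048 0.03 ]
256 229 [0.4517 0
[... 350 characters left out ...]
458 0.036 0.041]
260 226 [0.4598 0.0358 0.0439] [0.4612 0.0367 0.0468] [39 42 53] [42 53 81] [0.462 0.037 0.04 ]
261 226 [0.4624 0.0358 0.0424] [0.4646 0.0374 0.0445] [40 47 67] [44 59 94] [0.476 0.047 0.028]
262 225 [0.4661 0.0365 0.042 ] [0.4657 0.036  0.0465] [40 46 63] [42 55 85] [0.479 0.047 0.028]
263 224 [0.4684 0.0361 0.0428] [0.4695 0.0369 0.046 ] [40 45 62] [42 55 84] [0.481 0.046 0.029]
264 223 [0.4688 0.0343 0.0454] [0.4714 0.0362 0.0472] [52 54 65] [46 57 85] [0.472 0.037 0.041]
265 205 [0.4706 0.0328 0.0805] [0.4686 0.0311 0.0861] [38 46 69] [40 49 75] [0.47  0.032 0.079]
266 203 [0.471  0.031  0.0849] [4.309e-01 3.000e-04 1.207e-01] [40 50 74] [ 43  64 107] [0.47  0.031 0.083]
```

View pics/s3c.png

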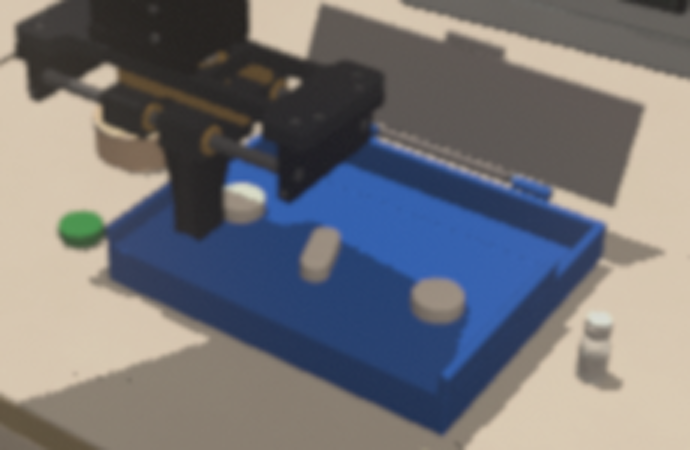

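The tip at (198,235) is now about 10 mm above the deck, directly behind the left round tablet at (241,203). I'll go down 6 mm and sweep.

Emit:
move_arm:
  increments:
    - {"xyz": [0, 0, 3], "roll": 0, "grip": 0}
    - {"xyz": [0, 0, 3], "roll": 0, "grip": 0}
    - {"xyz": [0, 0, 0], "roll": 0, "grip": 0}
    - {"xyz": [5, 0, 0], "roll": 0, "grip": 0}
    - {"xyz": [5, 0, 0], "roll": 0, "grip": 0}

```text
time_s: 7.15
position: [0.4713, 0.0444, 0.0075]
tcp_rot: [[1.0, -0.009, -0.0], [-0.009, -1.0, 0.0], [-0.0, -0.0, -1.0]]
force: [1.5, 0.4, 1.4]
opening: 0.009
grasp_force: 0.0
```

Emit:
move_arm:
  increments:
    - {"xyz": [5, 0, 0], "roll": 0, "grip": 0}
    - {"xyz": [5, 0, 0], "roll": 0, "grip": 0}
    - {"xyz": [6, 0, 0], "roll": 0, "grip": 0}
    - {"xyz": [6, 0, 0], "roll": 0, "grip": 0}
    - {"xyz": [6, 0, 0], "roll": 0, "grip": 0}

```text
time_s: 7.57
position: [0.5, 0.044, 0.0076]
tcp_rot: [[1.0, -0.009, 0.0], [-0.009, -1.0, -0.0], [0.0, 0.0, -1.0]]
force: [-0.0, 0.1, 0.9]
opening: 0.005
grasp_force: 0.1
```

Run:
```python
from h import *
s=bot.read_state();print(s['position'],s['force'])
p,d=snap('scene','s4.png');P=cloud('scene',d)
print([(round(x['conf'],2),world('scene',x['at']).round(3).tolist()) for x in bot.spot_in('tablet_1','scene')+bot.spot_in('oblong','scene')])
```

```text
[0.49996238 0.04404689 0.00756103] [-0.0126494   0.07271954  0.91481202]
[(0.65, [0.456, 0.13, 0.005]), (0.64, [0.486, -0.092, 0.04]), (0.61, [0.527, 0.036, 0.041]), (0.69, [0.548, 0.156, 0.023]), (0.51, [0.479, -0.022, 0.045])]
```

The tablet is moving with the fingers (now x ≈ 0.525), so I'll continue.

Emit:
move_arm:
  increments:
    - {"xyz": [6, 0, 0], "roll": 0, "grip": 0}
    - {"xyz": [6, 0, 0], "roll": 0, "grip": 0}
    - {"xyz": [6, 0, 0], "roll": 0, "grip": 0}
    - {"xyz": [6, 0, 0], "roll": 0, "grip": 0}
    - {"xyz": [6, 0, 0], "roll": 0, "grip": 0}

```text
time_s: 8.13
position: [0.5301, 0.0437, 0.0076]
tcp_rot: [[1.0, -0.009, 0.0], [-0.009, -1.0, -0.0], [0.0, 0.0, -1.0]]
force: [-0.5, -0.3, 0.6]
opening: 0.002
grasp_force: 0.1
```

Emit:
move_arm:
  increments:
    - {"xyz": [6, 0, 0], "roll": 0, "grip": 0}
    - {"xyz": [6, 0, 0], "roll": 0, "grip": 0}
    - {"xyz": [6, 0, 0], "roll": 0, "grip": 0}
    - {"xyz": [3, 0, 0], "roll": 0, "grip": 0}
    - {"xyz": [0, 0, 0], "roll": 0, "grip": 0}

```text
time_s: 8.55
position: [0.5514, 0.0435, 0.0076]
tcp_rot: [[1.0, -0.009, 0.001], [-0.009, -1.0, -0.0], [0.001, 0.0, -1.0]]
force: [-0.1, 0.0, 0.4]
opening: -0.001
grasp_force: 0.1
```

Emit:
move_arm:
  increments:
    - {"xyz": [0, 0, 0], "roll": 0, "grip": 0}
    - {"xyz": [0, 0, -20], "roll": 0, "grip": 0}
    - {"xyz": [0, 0, -25], "roll": 0, "grip": 0}
    - {"xyz": [0, 0, 0], "roll": 0, "grip": 0}

```text
time_s: 8.88
position: [0.5524, 0.0434, 0.0558]
tcp_rot: [[1.0, -0.009, 0.006], [-0.009, -1.0, -0.001], [0.006, 0.001, -1.0]]
force: [1.0, 0.7, 0.3]
opening: 0.007
grasp_force: 0.0
```

Emit:
move_arm:
  increments:
    - {"xyz": [-20, 27, 0], "roll": 0, "grip": 0}
    - {"xyz": [-20, 28, 0], "roll": 0, "grip": 0}
    - {"xyz": [-20, 28, 0], "roll": 0, "grip": 0}
    - {"xyz": [-20, 28, 0], "roll": 0, "grip": 0}
    - {"xyz": [-21, 28, 0], "roll": 0, "grip": 0}

```text
time_s: 9.3
position: [0.4466, -0.0951, 0.0524]
tcp_rot: [[1.0, -0.008, -0.0], [-0.008, -1.0, 0.0], [-0.0, -0.0, -1.0]]
force: [-0.8, -0.2, -1.0]
opening: 0.004
grasp_force: 0.0
```

Emit:
move_arm:
  increments:
    - {"xyz": [0, 0, 0], "roll": 0, "grip": 0}
    - {"xyz": [0, 0, 15], "roll": 0, "grip": 0}
    - {"xyz": [0, 0, 15], "roll": 0, "grip": 0}
    - {"xyz": [0, 0, 5], "roll": 0, "grip": 0}
    - {"xyz": [0, 0, 0], "roll": 0, "grip": 0}

```text
time_s: 9.72
position: [0.4469, -0.0937, 0.0165]
tcp_rot: [[1.0, -0.009, -0.003], [-0.009, -1.0, 0.001], [-0.003, -0.001, -1.0]]
force: [-0.7, -0.5, 0.7]
opening: 0.007
grasp_force: 0.0
```

Run:
```python
from h import *
s=bot.read_state();print(s['position'],s['force'])
p,d=snap('scene','s5.png');cv2.imwrite('pics/s5c.png',cv2.resize(p[150:300,190:420,::-1],None,fx=3,fy=3,interpolation=cv2.INTER_CUBIC))
print([(round(x['conf'],2),world('scene',x['at']).round(3).tolist()) for x in bot.spot_in('tablet_1','scene')+bot.spot_in('oblong','scene')])
```

```text
[ 0.44692658 -0.09373361  0.01645471] [-0.73075076 -0.54716252  0.73714979]
[(0.64, [0.561, 0.042, 0.037]), (0.55, [0.49, -0.094, 0.04]), (0.5, [0.455, 0.129, 0.005]), (0.7, [0.476, -0.019, 0.043]), (0.56, [0.474, -0.046, 0.034])]
```

View pics/s5c.png

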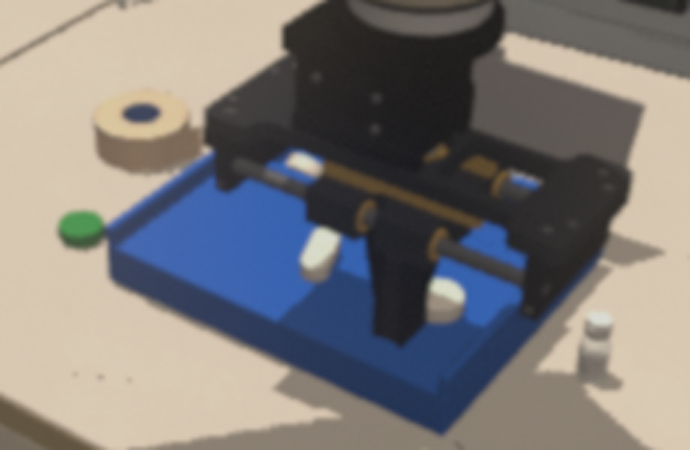

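The left tablet appears at the trough edge (305,163) and is possibly not fully in; I'll fix that after this one. The tip at (400,335) is behind the right tablet at (445,298). I'll go down and sweep, a little farther this time.

Emit:
move_arm:
  increments:
    - {"xyz": [0, 0, 5], "roll": 0, "grip": 0}
    - {"xyz": [0, 0, 4], "roll": 0, "grip": 0}
    - {"xyz": [0, 0, 0], "roll": 0, "grip": 0}
    - {"xyz": [6, 0, 0], "roll": 0, "grip": 0}
    - {"xyz": [6, 0, 0], "roll": 0, "grip": 0}

```text
time_s: 10.28
position: [0.4602, -0.0945, 0.0086]
tcp_rot: [[1.0, -0.009, -0.0], [-0.009, -1.0, 0.0], [-0.0, -0.0, -1.0]]
force: [-0.1, 0.0, 0.3]
opening: -0.002
grasp_force: 0.0
```

Emit:
move_arm:
  increments:
    - {"xyz": [5, 0, 0], "roll": 0, "grip": 0}
    - {"xyz": [6, 0, 0], "roll": 0, "grip": 0}
    - {"xyz": [6, 0, 0], "roll": 0, "grip": 0}
    - {"xyz": [6, 0, 0], "roll": 0, "grip": 0}
    - {"xyz": [6, 0, 0], "roll": 0, "grip": 0}

```text
time_s: 10.7
position: [0.4897, -0.0949, 0.0086]
tcp_rot: [[1.0, -0.009, 0.0], [-0.009, -1.0, -0.0], [0.0, 0.0, -1.0]]
force: [-0.1, -0.4, 0.1]
opening: 0.005
grasp_force: 0.1
```

Emit:
move_arm:
  increments:
    - {"xyz": [6, 0, 0], "roll": 0, "grip": 0}
    - {"xyz": [6, 0, 0], "roll": 0, "grip": 0}
    - {"xyz": [6, 0, 0], "roll": 0, "grip": 0}
    - {"xyz": [6, 0, 0], "roll": 0, "grip": 0}
    - {"xyz": [6, 0, 0], "roll": 0, "grip": 0}

```text
time_s: 11.12
position: [0.5194, -0.0951, 0.0085]
tcp_rot: [[1.0, -0.009, -0.0], [-0.009, -1.0, 0.0], [-0.0, -0.0, -1.0]]
force: [-0.1, 0.6, -0.3]
opening: 0.009
grasp_force: 0.1
```

Emit:
move_arm:
  increments:
    - {"xyz": [6, 0, 0], "roll": 0, "grip": 0}
    - {"xyz": [6, 0, 0], "roll": 0, "grip": 0}
    - {"xyz": [6, 0, 0], "roll": 0, "grip": 0}
    - {"xyz": [6, 0, 0], "roll": 0, "grip": 0}
    - {"xyz": [6, 0, 0], "roll": 0, "grip": 0}

```text
time_s: 11.53
position: [0.5496, -0.0954, 0.0085]
tcp_rot: [[1.0, -0.009, 0.0], [-0.009, -1.0, -0.0], [0.0, 0.0, -1.0]]
force: [0.6, 0.4, 0.1]
opening: 0.001
grasp_force: 0.0
```

Emit:
move_arm:
  increments:
    - {"xyz": [5, 0, 0], "roll": 0, "grip": 0}
    - {"xyz": [5, 0, 0], "roll": 0, "grip": 0}
    - {"xyz": [0, 0, 0], "roll": 0, "grip": 0}
    - {"xyz": [0, 0, 0], "roll": 0, "grip": 0}

```text
time_s: 11.87
position: [0.5591, -0.0955, 0.0085]
tcp_rot: [[1.0, -0.009, -0.0], [-0.009, -1.0, -0.0], [-0.0, 0.0, -1.0]]
force: [-0.5, 0.9, 1.0]
opening: 0.006
grasp_force: 0.0
```

Emit:
move_arm:
  increments:
    - {"xyz": [0, 0, -20], "roll": 0, "grip": 0}
    - {"xyz": [0, 0, -25], "roll": 0, "grip": 0}
    - {"xyz": [-25, 0, 0], "roll": 0, "grip": 0}
    - {"xyz": [-35, 0, 0], "roll": 0, "grip": 0}
    - {"xyz": [-35, 0, 0], "roll": 0, "grip": 0}

```text
time_s: 12.28
position: [0.4635, -0.0947, 0.0542]
tcp_rot: [[1.0, -0.008, 0.002], [-0.008, -1.0, -0.001], [0.002, 0.001, -1.0]]
force: [-0.3, -0.3, -0.4]
opening: 0.005
grasp_force: 0.0
```

Emit:
move_arm:
  increments:
    - {"xyz": [-5, -20, -35], "roll": 0, "grip": 0}
    - {"xyz": [-5, -30, -25], "roll": 0, "grip": 0}
    - {"xyz": [0, -35, -15], "roll": 0, "grip": 0}
    - {"xyz": [0, -35, 0], "roll": 0, "grip": 0}
    - {"xyz": [0, -20, 0], "roll": 0, "grip": 0}

```text
time_s: 12.7
position: [0.4546, 0.0479, 0.1299]
tcp_rot: [[1.0, -0.008, 0.002], [-0.008, -1.0, 0.0], [0.002, -0.0, -1.0]]
force: [-0.0, -0.6, 0.0]
opening: 0.006
grasp_force: 0.0
```

Run:
```python
from h import *
s=bot.read_state();print(s['position'],s['force'])
p,d=snap('scene','s6.png');P=cloud('scene',d);q=bot.capture('top')[0]
c=cv2.resize(p[150:300,190:420,::-1],None,fx=3,fy=3,interpolation=cv2.INTER_CUBIC)
c2=cv2.resize(q[140:270,255:385,::-1],None,fx=1.15,fy=1.15)
cv2.imwrite('pics/s6c.png',np.vstack([c,np.pad(c2,((0,0),(0,690-c2.shape[1]),(0,0)))]))
print([(round(x['conf'],2),world('scene',x['at']).round(3).tolist()) for x in bot.spot_in('tablet_1','scene')+bot.spot_in('oblong','scene')])
```

```text
[0.45460808 0.04789232 0.12990088] [-0.02912001 -0.56153985  0.03524307]
[(0.48, [0.454, 0.131, 0.007]), (0.47, [0.571, -0.095, 0.027]), (0.71, [0.479, -0.021, 0.041])]
```

View pics/s6c.png

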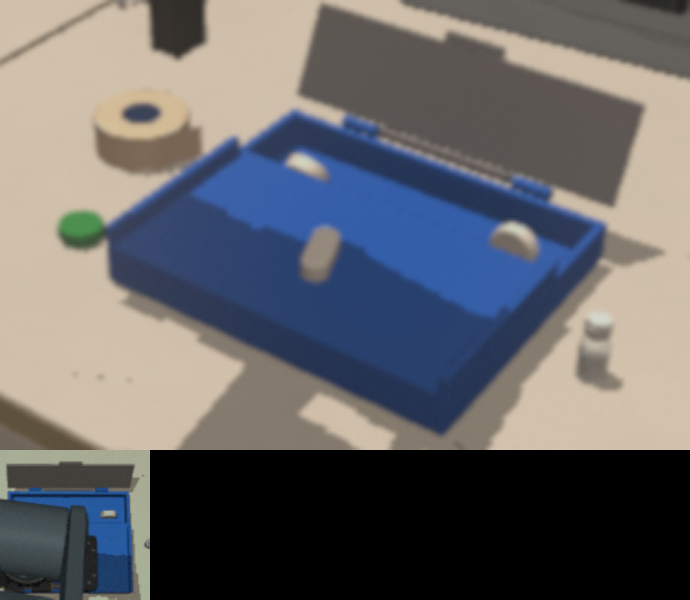

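Both rounds are in the trough but tilted: the left one at (305,163), the right one on edge at (515,240). The oblong is unmoved. I'll measure their heights against the lid clearance (about 30 mm).

Run:
```python
from h import *
p,d=bot.capture('scene');P=cloud('scene',d)
hsv=cv2.cvtColor(p,cv2.COLOR_RGB2HSV)
w=(hsv[...,1]<110)&(P[...,0]>.545)&(P[...,0]<.605)&(P[...,2]>.005)&(P[...,2]<.06)
for n,lo,hi in(('1',.01,.075),('2',-.125,-.065)):
    m=w&(P[...,1]>lo)&(P[...,1]<hi);q=P[m]
    v,u=np.nonzero(m)
    print(n,len(q),np.percentile(q,[2,50,98],axis=0).round(4).tolist())
    for r in np.unique(v): 
        k=P[r,u[v==r]];print('  row',r,len(k),k.mean(0).round(4))
    c=q-q.mean(0);nn=np.linalg.svd(c,full_matrices=False)[2][2];print('normal',nn.round(2))
s=bot.read_state();print(s['time_s'],s['position'])
```

```text
1 88 [[0.5537, 0.0288, 0.0063], [0.5617, 0.0401, 0.0295], [0.6015, 0.0707, 0.0352]]
  row 200 1 [0.6013 0.0746 0.0074]
  row 201 6 [0.5712 0.053  0.0286]
  row 202 8 [0.5679 0.0485 0.0298]
  row 203 10 [0.5618 0.0444 0.0324]
  row 204 13 [0.5655 0.0458 0.0277]
  row 205 13 [0.5598 0.042  0.03  ]
  row 206 12 [0.5603 0.039  0.0287]
  row 207 11 [0.5602 0.0356 0.0279]
  row 208 8 [0.5617 0.0333 0.0258]
  row 209 5 [0.5619 0.0301 0.0247]
  row 210 1 [0.5548 0.0234 0.0289]
normal [-0.53  0.07 -0.85]
2 157 [[0.5538, -0.1079, 0.0071], [0.568, -0.0965, 0.0276], [0.5939, -0.0698, 0.0345]]
  row 224 6 [ 0.5791 -0.0861  0.029 ]
  row 225 10 [ 0.5755 -0.0901  0.0306]
  row 226 12 [ 0.5725 -0.0916  0.0309]
  row 227 14 [ 0.5709 -0.0925  0.0301]
  row 228 16 [ 0.5703 -0.093   0.0286]
  row 229 16 [ 0.5699 -0.0933  0.0269]
  row 230 17 [ 0.5685 -0.0951  0.0263]
  row 231 17 [ 0.5672 -0.0959  0.0254]
  row 232 15 [ 0.5671 -0.0979  0.0242]
  row 233 13 [ 0.5667 -0.1001  0.0233]
  row 234 10 [ 0.5666 -0.1031  0.0225]
  row 235 7 [ 0.5639 -0.1053  0.023 ]
  row 236 4 [ 0.5662 -0.1072  0.0204]
normal [-0.6   0.01 -0.8 ]
12.95 [0.4550389  0.04497419 0.12847998]
```

Run:
```python
from h import *
p,d=snap('top','t7.png');P=cloud('top',d);hsv=cv2.cvtColor(p,cv2.COLOR_RGB2HSV)
# tablet 2, and tray cross-sections along x
for y0 in(-.095,-.065,-.12):
    m=(abs(P[...,1]-y0)<.006)&(P[...,0]>.53)&(P[...,0]<.64)&(d>0)
    for r in np.unique(np.nonzero(m)[0]):
        k=P[r][m[r]];cc=p[r][m[r]];print(y0,r,np.median(k,0).round(4),np.median(cc,0).astype(int))
```

```text
-0.095 155 [ 0.6396 -0.0946  0.089 ] [66 63 60]
-0.095 156 [ 0.6381 -0.0944  0.0868] [68 64 61]
-0.095 157 [ 0.6369 -0.0946  0.084 ] [68 65 61]
-0.095 158 [ 0.6356 -0.0948  0.0814] [68 65 63]
-0.095 159 [ 0.6344 -0.0953  0.0783] [66 65 60]
-0.095 160 [ 0.6331 -0.0956  0.0758] [66 65 60]
-0.095 161 [ 0.6319 -0.096   0.0727] [67 65 61]
-0.095 162 [ 0.631  -0.0945  0.0685] [66 64 59]
-0.095 163 [ 0.6294 -0.0945  0.0669] [66 64 59]
-0.095 164 [ 0.628  -0.0945  0.0642] [65 63 57]
-0.095 165 [ 0.6267 -0.0951  0.0613] [66 63 59]
-0.095 166 [ 0.6256 -0.0956  0.0579] [65 64 58]
-0.095 167 [ 0.6241 -0.0958  0.0557] [65 64 60]
-0.095 168 [ 0.6229 -0.0942  0.0523] [65 64 61]
-0.095 169 [ 0.6215 -0.0945  0.0495] [66 63 60]
-0.095 170 [ 0.6202 -0.095   0.0462] [64 64 58]
-0.095 171 [ 0.619  -0.0953  0.0427] [65 63 58]
-0.095 172 [ 0.6172 -0.0956  0.0415] [68 69 74]
-0.095 173 [ 0.6169 -0.093   0.0348] [ 33  74 128]
-0.095 174 [ 0.6148 -0.092   0.0347] [ 32  80 145]
-0.095 175 [ 0.6129 -0.0922  0.0339] [ 27  65 116]
-0.095 176 [ 0.612  -0.0949  0.0287] [ 28  70 126]
-0.095 177 [ 0.6097 -0.0947  0.0
[... 7082 characters left out ...]

-0.12 201 [ 0.5628 -0.1204  0.0082] [ 38  90 159]
-0.12 202 [ 0.5608 -0.1198  0.0077] [ 31  84 153]
-0.12 203 [ 0.5546 -0.1196  0.0285] [ 31  77 143]
-0.12 204 [ 0.5521 -0.1193  0.0306] [ 38  90 161]
-0.12 205 [ 0.5501 -0.1199  0.0302] [ 38  90 160]
-0.12 206 [ 0.5477 -0.1203  0.0317] [ 39  91 159]
-0.12 207 [ 0.5459 -0.1201  0.0304] [ 37  88 158]
-0.12 208 [ 0.5437 -0.1208  0.0308] [ 38  90 159]
-0.12 209 [ 0.5419 -0.1191  0.029 ] [ 40  90 159]
-0.12 210 [ 0.5395 -0.1205  0.0308] [ 42  91 161]
-0.12 211 [ 0.5376 -0.1196  0.0299] [ 36  89 158]
-0.12 212 [ 0.5357 -0.1189  0.0287] [ 36  88 158]
-0.12 213 [ 0.5333 -0.1196  0.0304] [ 37  88 157]
-0.12 214 [ 0.5313 -0.1188  0.03  ] [ 38  89 158]
```

Tablet 2 stands upright on its rim at x 0.566–0.576 with its top at z ≈ 0.035, and tablet 1 looks similar. The lid would hit both, so I'll tip each one over by pushing its top edge toward +x from deck height, going farther this time.

Emit:
move_arm:
  increments:
    - {"xyz": [20, 1, 25], "roll": 0, "grip": 0}
    - {"xyz": [20, 1, 25], "roll": 0, "grip": 0}
    - {"xyz": [20, 1, 25], "roll": 0, "grip": 0}
    - {"xyz": [17, 0, 25], "roll": 0, "grip": 0}
    - {"xyz": [0, 0, 12], "roll": 0, "grip": 0}

```text
time_s: 13.42
position: [0.5359, 0.0394, 0.0137]
tcp_rot: [[1.0, -0.012, 0.002], [-0.012, -1.0, -0.0], [0.002, 0.0, -1.0]]
force: [0.7, 0.8, 0.7]
opening: 0.001
grasp_force: 0.0
```

Emit:
move_arm:
  increments:
    - {"xyz": [0, 0, 0], "roll": 0, "grip": 0}
    - {"xyz": [0, 0, 0], "roll": 0, "grip": 0}
    - {"xyz": [0, 0, 5], "roll": 0, "grip": 0}
    - {"xyz": [0, 0, 0], "roll": 0, "grip": 0}
    - {"xyz": [0, 0, 0], "roll": 0, "grip": 0}

```text
time_s: 13.83
position: [0.5322, 0.0415, 0.0123]
tcp_rot: [[1.0, -0.01, 0.001], [-0.01, -1.0, -0.0], [0.001, 0.0, -1.0]]
force: [-0.0, 0.8, 0.7]
opening: 0.008
grasp_force: 0.0
```

Down 6.5 mm more, then push slowly.

Emit:
move_arm:
  increments:
    - {"xyz": [0, 0, 4], "roll": 0, "grip": 0}
    - {"xyz": [0, 0, 2.5], "roll": 0, "grip": 0}
    - {"xyz": [0, 0, 0], "roll": 0, "grip": 0}
    - {"xyz": [0, 0, 0], "roll": 0, "grip": 0}

```text
time_s: 14.17
position: [0.532, 0.0419, 0.0051]
tcp_rot: [[1.0, -0.009, -0.0], [-0.009, -1.0, 0.0], [-0.0, -0.0, -1.0]]
force: [-0.3, 0.7, 0.1]
opening: 0.004
grasp_force: 0.0
```

Emit:
move_arm:
  increments:
    - {"xyz": [4, 0, 0], "roll": 0, "grip": 0}
    - {"xyz": [4, 0, 0], "roll": 0, "grip": 0}
    - {"xyz": [4, 0, 0], "roll": 0, "grip": 0}
    - {"xyz": [4, 0, 0], "roll": 0, "grip": 0}
    - {"xyz": [4, 0, 0], "roll": 0, "grip": 0}

```text
time_s: 14.58
position: [0.5525, 0.0417, 0.0052]
tcp_rot: [[1.0, -0.009, -0.0], [-0.009, -1.0, 0.0], [-0.0, -0.0, -1.0]]
force: [-1.4, 0.8, 4.7]
opening: 0.004
grasp_force: 2.2
```

Emit:
move_arm:
  increments:
    - {"xyz": [4, 0, 0], "roll": 0, "grip": 0}
    - {"xyz": [4, 0, 0], "roll": 0, "grip": 0}
    - {"xyz": [4, 0, 0], "roll": 0, "grip": 0}
    - {"xyz": [4, 0, 0], "roll": 0, "grip": 0}
    - {"xyz": [4, 0, 0], "roll": 0, "grip": 0}

```text
time_s: 15.0
position: [0.5732, 0.0411, 0.0052]
tcp_rot: [[1.0, -0.009, 0.001], [-0.009, -1.0, -0.0], [0.001, 0.0, -1.0]]
force: [-0.3, -0.6, 2.1]
opening: 0.004
grasp_force: 0.8
```

Emit:
move_arm:
  increments:
    - {"xyz": [4, 0, 0], "roll": 0, "grip": 0}
    - {"xyz": [3, 0, 0], "roll": 0, "grip": 0}
    - {"xyz": [0, 0, 0], "roll": 0, "grip": 0}
    - {"xyz": [0, 0, 0], "roll": 0, "grip": 0}

```text
time_s: 15.33
position: [0.5789, 0.0414, 0.0047]
tcp_rot: [[1.0, -0.009, -0.001], [-0.009, -1.0, 0.0], [-0.001, -0.0, -1.0]]
force: [-0.7, 0.7, 0.3]
opening: 0.005
grasp_force: 0.0
```

Emit:
move_arm:
  increments:
    - {"xyz": [0, 0, -25], "roll": 0, "grip": 0}
    - {"xyz": [-22, 0, 0], "roll": 0, "grip": 0}
    - {"xyz": [-22, 27, 0], "roll": 0, "grip": 0}
    - {"xyz": [0, 36, 0], "roll": 0, "grip": 0}
    - {"xyz": [0, 37, 0], "roll": 0, "grip": 0}

```text
time_s: 15.75
position: [0.5316, -0.0574, 0.0299]
tcp_rot: [[1.0, -0.006, -0.003], [-0.006, -1.0, 0.001], [-0.003, -0.001, -1.0]]
force: [0.6, -0.6, 0.3]
opening: 0.009
grasp_force: 0.0
```

Emit:
move_arm:
  increments:
    - {"xyz": [0, 37, 0], "roll": 0, "grip": 0}
    - {"xyz": [0, 0, 0], "roll": 0, "grip": 0}
    - {"xyz": [0, 0, 10], "roll": 0, "grip": 0}
    - {"xyz": [0, 0, 8], "roll": 0, "grip": 0}
    - {"xyz": [0, 0, 0], "roll": 0, "grip": 0}

```text
time_s: 16.17
position: [0.5316, -0.0934, 0.0099]
tcp_rot: [[1.0, -0.008, -0.005], [-0.008, -1.0, 0.002], [-0.005, -0.002, -1.0]]
force: [-0.1, 0.1, -0.2]
opening: 0.006
grasp_force: 0.0
```

Run:
```python
from h import *
print(bot.read_state()['position'])
p,d=bot.capture('scene');P=cloud('scene',d)
hsv=cv2.cvtColor(p,cv2.COLOR_RGB2HSV)
w=(hsv[...,1]<110)&(hsv[...,2]>80)&(P[...,0]>.55)&(P[...,0]<.605)&(P[...,2]>.003)&(P[...,2]<.06)
for lo,hi in((.0,.078),(-.125,-.065)):
    q=P[w&(P[...,1]>lo)&(P[...,1]<hi)]
    print(len(q),np.percentile(q,[5,50,95],axis=0).round(4).tolist() if len(q) else '')
print([(round(x['conf'],2),world('scene',x['at']).round(3).tolist()) for x in bot.spot_in('tablet_1','scene')])
```

```text
[ 0.53163876 -0.09335942  0.00993538]
148 [[0.5803, 0.0306, 0.0065], [0.5897, 0.0411, 0.0156], [0.6028, 0.0558, 0.0176]]
122 [[0.5523, -0.1078, 0.0202], [0.5679, -0.1004, 0.0289], [0.5752, -0.0914, 0.034]]
[(0.62, [0.569, -0.098, 0.027]), (0.6, [0.455, 0.131, 0.006]), (0.46, [0.594, 0.039, 0.022])]
```

Tablet 1 now lies flat (top z ≈ 0.017, x 0.58–0.603). Same push for tablet 2.

Emit:
move_arm:
  increments:
    - {"xyz": [0, 0, 3], "roll": 0, "grip": 0}
    - {"xyz": [0, 0, 3], "roll": 0, "grip": 0}
    - {"xyz": [0, 0, 0], "roll": 0, "grip": 0}
    - {"xyz": [0, 0, 0], "roll": 0, "grip": 0}

```text
time_s: 16.6
position: [0.5339, -0.0948, 0.0059]
tcp_rot: [[1.0, -0.009, -0.0], [-0.009, -1.0, 0.0], [-0.0, -0.0, -1.0]]
force: [0.3, -0.9, -0.0]
opening: 0.006
grasp_force: 0.0
```

Emit:
move_arm:
  increments:
    - {"xyz": [5, 0, 0], "roll": 0, "grip": 0}
    - {"xyz": [5, 0, 0], "roll": 0, "grip": 0}
    - {"xyz": [5, 0, 0], "roll": 0, "grip": 0}
    - {"xyz": [4, 0, 0], "roll": 0, "grip": 0}
    - {"xyz": [4, 0, 0], "roll": 0, "grip": 0}

```text
time_s: 17.02
position: [0.5578, -0.0957, 0.0062]
tcp_rot: [[1.0, -0.009, 0.001], [-0.009, -1.0, -0.0], [0.001, 0.0, -1.0]]
force: [-0.5, 0.5, -0.3]
opening: 0.004
grasp_force: 0.0
```

Emit:
move_arm:
  increments:
    - {"xyz": [4, 0, 0], "roll": 0, "grip": 0}
    - {"xyz": [4, 0, 0], "roll": 0, "grip": 0}
    - {"xyz": [4, 0, 0], "roll": 0, "grip": 0}
    - {"xyz": [4, 0, 0], "roll": 0, "grip": 0}
    - {"xyz": [4, 0, 0], "roll": 0, "grip": 0}

```text
time_s: 17.43
position: [0.5773, -0.0957, 0.006]
tcp_rot: [[1.0, -0.009, -0.0], [-0.009, -1.0, 0.0], [-0.0, -0.0, -1.0]]
force: [0.1, 0.4, -1.0]
opening: 0.008
grasp_force: 0.0
```

Emit:
move_arm:
  increments:
    - {"xyz": [4, 0, 0], "roll": 0, "grip": 0}
    - {"xyz": [3, 0, 0], "roll": 0, "grip": 0}
    - {"xyz": [0, 0, 0], "roll": 0, "grip": 0}
    - {"xyz": [0, 0, 0], "roll": 0, "grip": 0}
    - {"xyz": [0, 0, -25], "roll": 0, "grip": 0}

```text
time_s: 17.85
position: [0.58, -0.0945, 0.0273]
tcp_rot: [[1.0, -0.009, -0.01], [-0.009, -1.0, 0.003], [-0.01, -0.003, -1.0]]
force: [-0.1, -0.2, -0.9]
opening: 0.005
grasp_force: 0.0
```

Emit:
move_arm:
  increments:
    - {"xyz": [-30, 0, -20], "roll": 0, "grip": 0}
    - {"xyz": [-30, -25, -25], "roll": 0, "grip": 0}
    - {"xyz": [0, -30, -25], "roll": 0, "grip": 0}
    - {"xyz": [0, -15, -25], "roll": 0, "grip": 0}
    - {"xyz": [0, 0, 0], "roll": 0, "grip": 0}

```text
time_s: 18.27
position: [0.5292, -0.0256, 0.1278]
tcp_rot: [[1.0, -0.007, 0.007], [-0.007, -1.0, -0.001], [0.007, 0.001, -1.0]]
force: [0.7, -0.5, 0.5]
opening: 0.004
grasp_force: 0.0
```

Run:
```python
from h import *
print(bot.read_state()['position'])
p,d=bot.capture('scene');P=cloud('scene',d)
hsv=cv2.cvtColor(p,cv2.COLOR_RGB2HSV)
w=(hsv[...,1]<110)&(hsv[...,2]>80)&(P[...,0]>.55)&(P[...,0]<.605)&(P[...,2]>.003)&(P[...,2]<.06)
for lo,hi in((.0,.078),(-.125,-.065)):
    q=P[w&(P[...,1]>lo)&(P[...,1]<hi)]
    print(len(q),np.percentile(q,[5,50,95],axis=0).round(4).tolist() if len(q) else '')
print([(round(x['conf'],2),world('scene',x['at']).round(3).tolist()) for x in bot.spot_in('tablet_1','scene')])
q=P[(P[...,0]>.61)&(P[...,0]<.68)&(abs(P[...,1]+.024)<.1)&(P[...,2]>.05)&(P[...,2]<.12)&(p.max(2)<120)]
print('lid',np.percentile(q,[2,50,98],axis=0).round(4).tolist(),np.polyfit(q[:,2],q[:,0],1))
# what is behind the lid
q=P[(P[...,0]>.66)&(P[...,0]<.9)&(abs(P[...,1]+.024)<.15)&(P[...,2]>.05)];print('behind',len(q),np.percentile(q[:,0],[0,1,5]) if len(q) else '')
```

```text
[ 0.52916495 -0.0255795   0.12780723]
148 [[0.5807, 0.0304, 0.0065], [0.5896, 0.0405, 0.0155], [0.6027, 0.0564, 0.0178]]
188 [[0.5535, -0.108, 0.0077], [0.5867, -0.0976, 0.0156], [0.6018, -0.0834, 0.0286]]
[(0.65, [0.454, 0.129, 0.006]), (0.57, [0.593, 0.042, 0.017]), (0.52, [0.591, -0.095, 0.016])]
lid [[0.6228, -0.1208, 0.051], [0.6328, -0.0344, 0.0707], [0.6437, 0.0709, 0.0936]] [0.45457037 0.60055188]
behind 7394 [0.73640892 0.73894379 0.74121763]
```

Both rounds lie flat in the trough, tops at z ≈ 0.016. The lid leans at about 2.0 rad with its edge near x 0.646, and clear space runs back to x 0.736. I'll go over the lid and behind it.

Emit:
move_arm:
  increments:
    - {"xyz": [30, 0, 0], "roll": 0, "grip": 0}
    - {"xyz": [30, 0, 0], "roll": 0, "grip": 0}
    - {"xyz": [30, 0, 0], "roll": 0, "grip": 0}
    - {"xyz": [30, 0, 0], "roll": 0, "grip": 0}
    - {"xyz": [25, 0, 0], "roll": 0, "grip": 0}

```text
time_s: 18.78
position: [0.6738, -0.0303, 0.1214]
tcp_rot: [[1.0, -0.01, -0.002], [-0.01, -1.0, 0.0], [-0.002, -0.0, -1.0]]
force: [-0.0, -0.1, -0.2]
opening: 0.002
grasp_force: 0.0
```

Emit:
move_arm:
  increments:
    - {"xyz": [0, 0, 0], "roll": 0, "grip": 0}
    - {"xyz": [0, 0, 0], "roll": 0, "grip": 0}
    - {"xyz": [0, 0, 0], "roll": 0, "grip": 0}

```text
time_s: 19.03
position: [0.6705, -0.0295, 0.1214]
tcp_rot: [[1.0, -0.01, -0.005], [-0.01, -1.0, 0.001], [-0.005, -0.001, -1.0]]
force: [0.4, -0.5, -0.2]
opening: 0.007
grasp_force: 0.0
```

```bash
python3 -c "
from h import *
p,d=snap('scene','s8.png');cv2.imwrite('pics/s8c.png',cv2.resize(p[60:300,190:470,::-1],None,fx=2.5,fy=2.5,interpolation=cv2.INTER_CUBIC))"
```

```text
(no output)
```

View pics/s8c.png

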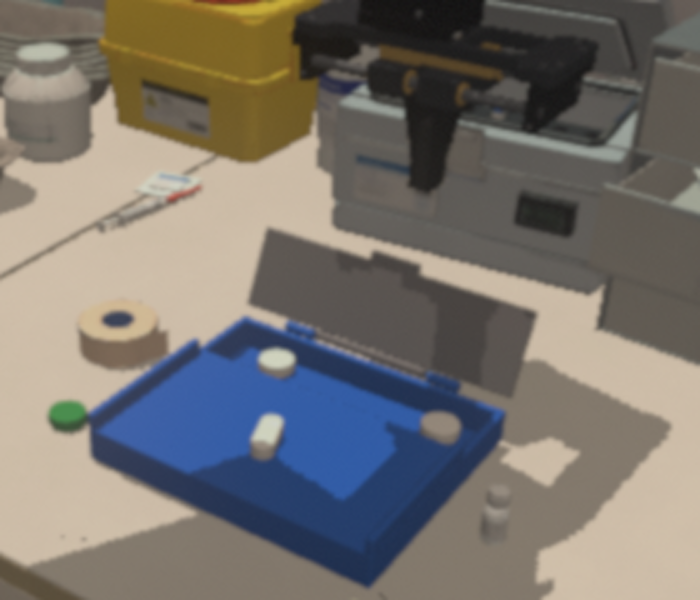

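Both rounds lie flat in the trough at (277,360) and (440,425). The oblong is unmoved at (266,435), and the fingertip at (427,185) is above and behind the lid. I'll lower it and push.

Emit:
move_arm:
  increments:
    - {"xyz": [5, 0, 0], "roll": 0, "grip": 0}
    - {"xyz": [0, 0, 20], "roll": 0, "grip": 0}
    - {"xyz": [0, 0, 20], "roll": 0, "grip": 0}
    - {"xyz": [0, 0, 20], "roll": 0, "grip": 0}
    - {"xyz": [0, 0, 18], "roll": 0, "grip": 0}

```text
time_s: 19.5
position: [0.6768, -0.0292, 0.0448]
tcp_rot: [[1.0, -0.009, -0.001], [-0.009, -1.0, 0.0], [-0.001, -0.0, -1.0]]
force: [-0.5, 0.1, -0.9]
opening: 0.006
grasp_force: 0.0
```

Emit:
move_arm:
  increments:
    - {"xyz": [0, 0, 0], "roll": 0, "grip": 0}
    - {"xyz": [0, 0, 0], "roll": 0, "grip": 0}
    - {"xyz": [-6, 0, 0], "roll": 0, "grip": 0}
    - {"xyz": [-6, 0, 0], "roll": 0, "grip": 0}
    - {"xyz": [-6, 0, 0], "roll": 0, "grip": 0}

```text
time_s: 19.92
position: [0.6597, -0.0291, 0.0471]
tcp_rot: [[1.0, -0.009, 0.002], [-0.009, -1.0, -0.0], [0.002, 0.0, -1.0]]
force: [-0.1, 0.4, 0.8]
opening: 0.004
grasp_force: 0.4
```

Emit:
move_arm:
  increments:
    - {"xyz": [-6, 0, 0], "roll": 0, "grip": 0}
    - {"xyz": [-6, 0, 0], "roll": 0, "grip": 0}
    - {"xyz": [-6, 0, 0], "roll": 0, "grip": 0}
    - {"xyz": [-6, 0, 0], "roll": 0, "grip": 0}
    - {"xyz": [-6, 0, 0], "roll": 0, "grip": 0}

```text
time_s: 20.33
position: [0.6289, -0.0287, 0.0457]
tcp_rot: [[1.0, -0.009, 0.0], [-0.009, -1.0, -0.0], [0.0, 0.0, -1.0]]
force: [0.9, 0.5, -0.1]
opening: 0.007
grasp_force: 0.2
```

Emit:
move_arm:
  increments:
    - {"xyz": [-6, 0, 0], "roll": 0, "grip": 0}
    - {"xyz": [-6, 0, 0], "roll": 0, "grip": 0}
    - {"xyz": [-6, 0, 0], "roll": 0, "grip": 0}
    - {"xyz": [-6, 0, 0], "roll": 0, "grip": 0}
    - {"xyz": [-6, 0, 0], "roll": 0, "grip": 0}

```text
time_s: 20.75
position: [0.5988, -0.0284, 0.0454]
tcp_rot: [[1.0, -0.009, -0.0], [-0.009, -1.0, 0.0], [-0.0, -0.0, -1.0]]
force: [-0.4, 0.8, -0.4]
opening: 0.007
grasp_force: 0.0
```

Emit:
move_arm:
  increments:
    - {"xyz": [0, 0, 0], "roll": 0, "grip": 0}
    - {"xyz": [0, 0, 0], "roll": 0, "grip": 0}
    - {"xyz": [0, 0, -20], "roll": 0, "grip": 0}
    - {"xyz": [0, 0, -30], "roll": 0, "grip": 0}
    - {"xyz": [0, 0, -30], "roll": 0, "grip": 0}

```text
time_s: 21.17
position: [0.5991, -0.0283, 0.1254]
tcp_rot: [[1.0, -0.009, -0.002], [-0.009, -1.0, 0.001], [-0.002, -0.001, -1.0]]
force: [0.5, -0.2, 0.5]
opening: 0.006
grasp_force: 0.0
```

Waiting for the lid to sink, then checking it.

Emit:
move_arm:
  increments:
    - {"xyz": [0, 0, -30], "roll": 0, "grip": 0}
    - {"xyz": [0, 0, -30], "roll": 0, "grip": 0}
    - {"xyz": [0, 0, 0], "roll": 0, "grip": 0}
    - {"xyz": [0, 0, 0], "roll": 0, "grip": 0}
    - {"xyz": [0, 0, 0], "roll": 0, "grip": 0}

```text
time_s: 21.58
position: [0.5993, -0.0283, 0.1852]
tcp_rot: [[1.0, -0.009, -0.0], [-0.009, -1.0, 0.0], [-0.0, -0.0, -1.0]]
force: [-0.3, -0.2, -0.7]
opening: 0.003
grasp_force: 0.0
```

Emit:
move_arm:
  increments:
    - {"xyz": [0, 0, 0], "roll": 0, "grip": 0}
    - {"xyz": [0, 0, 0], "roll": 0, "grip": 0}
    - {"xyz": [0, 0, 0], "roll": 0, "grip": 0}
    - {"xyz": [0, 0, 0], "roll": 0, "grip": 0}
    - {"xyz": [0, 0, 0], "roll": 0, "grip": 0}

```text
time_s: 22.0
position: [0.5993, -0.0284, 0.1848]
tcp_rot: [[1.0, -0.009, -0.001], [-0.009, -1.0, 0.0], [-0.001, -0.0, -1.0]]
force: [0.0, 1.0, -0.4]
opening: 0.007
grasp_force: 0.0
```

Emit:
move_arm:
  increments:
    - {"xyz": [0, 0, 0], "roll": 0, "grip": 0}
    - {"xyz": [0, 0, 0], "roll": 0, "grip": 0}
    - {"xyz": [0, 0, 0], "roll": 0, "grip": 0}
    - {"xyz": [0, 0, 0], "roll": 0, "grip": 0}
    - {"xyz": [0, 0, 0], "roll": 0, "grip": 0}

```text
time_s: 22.42
position: [0.5996, -0.0284, 0.1856]
tcp_rot: [[1.0, -0.009, 0.0], [-0.009, -1.0, -0.0], [0.0, 0.0, -1.0]]
force: [0.5, 0.3, 0.7]
opening: 0.003
grasp_force: 0.0
```

Emit:
move_arm:
  increments:
    - {"xyz": [0, 0, 0], "roll": 0, "grip": 0}
    - {"xyz": [0, 0, 0], "roll": 0, "grip": 0}
    - {"xyz": [0, 0, 0], "roll": 0, "grip": 0}
    - {"xyz": [0, 0, 0], "roll": 0, "grip": 0}
    - {"xyz": [0, 0, 0], "roll": 0, "grip": 0}

```text
time_s: 22.83
position: [0.5996, -0.0284, 0.1855]
tcp_rot: [[1.0, -0.009, 0.0], [-0.009, -1.0, -0.0], [0.0, 0.0, -1.0]]
force: [0.8, -1.0, 0.5]
opening: 0.007
grasp_force: 0.0
```

Run:
```python
from h import *
p,d=snap('scene','s9.png');P=cloud('scene',d)
m=(P[...,0]>.545)&(P[...,0]<.615)&(abs(P[...,1]+.024)<.1)&(P[...,2]>.0)&(P[...,2]<.09)&(p.max(2).astype(int)-p.min(2)<30)
q=P[m];print(len(q),np.percentile(q,[2,50,98],axis=0).round(4).tolist(),np.polyfit(q[:,0],q[:,2],1))
print([(l,round(x['conf'],2),world('scene',x['at']).round(3).tolist()) for l in('oblong','vial','plaster_roll') for x in bot.spot_in(l,'scene')[:1]])
cv2.imwrite('pics/s9c.png',cv2.resize(p[60:300,190:470,::-1],None,fx=2.5,fy=2.5,interpolation=cv2.INTER_CUBIC))
```

```text
2409 [[0.5496, -0.1206, 0.0312], [0.5784, -0.0328, 0.0348], [0.613, 0.071, 0.0376]] [0.02365197 0.02103422]
[('oblong', 0.66, [0.476, -0.022, 0.043]), ('vial', 0.47, [0.517, -0.172, 0.024]), ('plaster_roll', 0.67, [0.552, 0.159, 0.024])]
```

View pics/s9c.png

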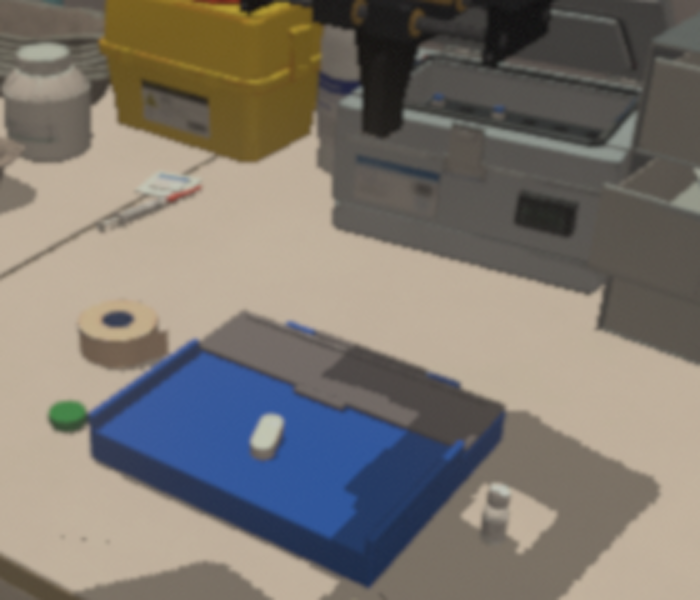

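The lid lies flat over the trough (z ≈ 0.035, slope ≈ 0). The oblong is at (266,435), and the roll and vial are unmoved. The arm is clear, so I'm handing in.

```bash
python3 -c "
from rig import bot
print(bot.hand_in())"
```

```text
the job is handed in; nothing more can be done
None
```

The job is done and handed in at about 23 s of the 54 s allowed: both round tablets are flat in the trough, the lid is fully shut, and the oblong, plaster roll and vial are where they started.

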